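# Check a photometer with a glass filter standard

### The arm

A 6-joint arm with a two-finger parallel gripper is mounted at the origin on the work surface. World frame = base frame: x ahead of the robot, y to its left, z up, the work surface at z = 0. Lengths are in m, angles in degrees, forces in N, time in s.
With the tool pointing down it reaches from about 0.35 to 0.875 m from the base axis. Payload 4.2 kg.
Tool frame: the origin (TCP) lies midway between the tips of the shut fingers; the grasp point (between the pads) lies 19 mm behind it (r.pinch_z is the distance from the TCP to the grasp point, in m); z points along the fingers, y is the line along which they close (so a half turn about z gives the same grasp; the last joint's range is limited). The gripper opens to 87 mm and grips with 3 to 60 N. Pads are 19 mm wide; open, the fingers measure 117 mm over their backs; the gripper's body (75 mm by 190 mm) begins 51 mm behind the grasp point.
Start: joints at [-54.339, 22.042, 0.453, 0, -68.411, -14.817], TCP at [0.222, -0.584, 0.223] pointing down, gripper open.
Joint ranges: [-179.83, 179.83], [-69.29, 118.12], [-61.27, 80.66], [-181.25, 117.63], [-171.15, -9.14], [-177.46, 177.46]. Speed limits (degrees/s): [159.86, 159.86, 180, 180, 180, 180].

### API

Orientations are given as a 3x3 rotation matrix whose columns are the frame's x, y, z axes.
In Python, from station import r, imaging, models gives the robot as it stands. The module is installed in compiled form; this text tells all that it offers.
- The arm moves only by the tool apply_moves, never from a script. Its argument "moves" is a list of rows, each a list of 2 entries, a list of its own where there are three numbers: the shift along the tool's x, y, z in m, then the turn about the tool's z in degrees. A call has 1 to 5 rows; each row shifts and turns the commanded pose from where the row before left it, along the tool's axes as they then stand; what a row does not reach is not made up. A row lasts 1/12 s, in which the tool goes at most 41.7 mm and 7.16 degrees, less where a joint would pass 70% of its speed; a pose out of reach is approached as far as the arm can. A call is refused whole if a number of a shift passes 0.0417 or a number of a turn 7.16, either way. A call with a gripper value outside its range is refused whole. "hand" is the finger opening in m, from 0 to 0.087, set as the call begins (left out, the last holds). The fingers move at their own pace and stop on an object; the grip force is fixed at half the most. Time passes only in rows, so rows that do not move let the fingers close. It gives the time, the measured TCP pose, the force, the opening and the grip force at its end, in the units of the state.
- r.sense(): the state, without advancing time (a new reading comes with each control period).
- imaging.capture(name): name is "side" or "top" or "wrist"; returns a dict with "frame" (384x512x3 uint8, blue, green, red), "intrinsics" (3x3 intrinsics, pixels), "eye" and "orientation" of the camera in the world. Camera axes: x right, y down, z forward; pixel columns grow to the right and rows downward; lengths in m; the calibration is good to about 2 mm. A picture is of the moment at which its call begins. There is no depth.
- r.finish_job(): hands the job in; it is judged then, once.
Trained networks look in a picture, given as the dict that the camera call returned (one of the last four; its "shot" number tells which), for a name from the list of things; names that differ only in an ending like _2 or _b are one class to them, and where a whole thing is asked for, a point or a joint stands for the part that bears it (a point fixed in the world has none). Each returns a list of dicts, best first, with "confidence" (0 to 1); they miss things now and then, are a little off and sometimes report something else, mostly with a low value. They report only what shows in the picture. A call takes as long as a camera call. They do not tell look-alikes from the thing itself.
- models.cut_out(picture, target): "region" (384x512 bool, what is visible of it) and "extent" ([left, top, width, height] as shares, 0 to 1, of the picture: columns of its width, rows of its height, round what is visible of it).
- models.place_of(picture, target): "at" ([column, row] as shares, 0 to 1, of the picture: columns of its width, rows of its height: a listed point, or the origin of a listed thing).
The state is a dict: "time_s": time; "joints": joint angles; "joint_velocities": joint speeds; "effort": joint torques, N m; "tcp_pos": TCP position; "ee_rot": TCP orientation; "wrist_force": force on the tool from outside, world axes, zero at the start; "moment": the same for the moment, N m; "gripper_width": opening from 0.0 (shut) to 1.0 (fully open); "gripper_force": force on a finger pad.
Only numpy, scipy, OpenCV 4.12 (cv2) and the standard library are available. Lean on these libraries where they do the work, as an engineer would, in place of code of your own. Each camera call takes 0.05 s, during which the arm holds its last target. There are 200 camera calls.

### The job

Check the photometer with the glass filter standard: take the metal-framed filter out of the grey stand and stand it fully down in the empty rear seat of the photometer's cell slide, its glass window facing sideways across the slide so that the beam can pass, and let go of it. Then draw the slide's spring-return pull knob straight out until the black ring on the rod has just come clear of the steel bush, and keep it there for the reading: finish while still holding the knob at that mark. Leave the two stoppered cells in the stand, and do not knock the bottle or the beaker.

Things in the scene. Friction and masses are not known exactly. Their poses are not given: they have to be found in the camera images.
- nd_filter: Glass filter standard, loose: upright square metal frame 12.5 x 12.5 x 60 mm, 20 to 40 g; a glass window (6 to 34 mm above the foot) shows on two faces, front and back, the top 26 mm is a solid ribbed head to grip. Origin: centre of its underside; z up; y = line of sight through the window. Starts in one of the stand's three holes, taller than its neighbours.
- stand: Fixed grey block 140 x 52 x 36 mm (x, y, z); origin: centre of its underside. Three square holes 14.5 mm wide, 21 mm deep (floor 15 mm above the bench), in a row along its x at -43, 0 and +43 mm. The filter's window looks along the stand's y.
- cell_a: Bystander: stoppered glass cell 12.5 x 12.5 mm, 47 mm tall with a round white stopper, in a hole of the stand; origin: centre of its underside. Leave it there.
- cell_b: Bystander: a second stoppered glass cell like cell_a, in another hole of the stand; same origin. Leave it there.
- photometer: Bench photometer, fixed, cream. Origin: on the bench under the front panel, below the pull rod; x runs from the panel into the instrument, y to the left, z up. Open cell well at x 0 to 155, y -75 to 75 mm: 8 mm walls, rim 80 mm above the bench. Sloping console at y 75 to 285 mm, 70 mm high in front, 130 behind. Optics housing at x 155 to 340 mm, full width, 150 mm high.
- beam (a point): Point where the beam crosses the well from side to side (along the photometer's y), between two black lens tubes: 55 mm behind the front panel, 57 mm above the bench. Fixed to the photometer, axes parallel to its. The tubes reach to 45 mm from the rod's axis on either side.
- bush (a point): Centre of the outer face of the steel bush (22 mm diameter) that guides the 8 mm pull rod: 8 mm in front of the front panel, 50 mm above the bench. Fixed to the photometer, axes parallel to its. Reading point for the black ring on the rod.
- cell_slide (a joint): Travel of cell slide and pull rod, m: 0 = home (pushed in by its spring), growing as the knob is drawn out along the photometer's -x; stop at 0.050. The spring pulls about 4 N at home, 8 N at the mark, and takes the slide home when let go. At 0.034 the 4 mm wide black ring on the rod (hidden inside at home) has just come clear of the bush and the rear seat stands in the beam.
- sample_seat (a point): Centre of the floor of the slide's empty rear seat; moves with the slide, axes parallel to the photometer's. At home 89 mm behind the front panel, 42 mm above the bench. Seat 15.5 mm square, walls 16 mm high plus a lead-in flaring 3 mm, up to 21 mm above the floor; open windows in the side walls. The front seat, 34 mm nearer the panel, holds a fixed capped cell, 50 mm tall.
- knob_grip (a point): Middle of the barrel of the grey pull knob on the slide's rod, on its axis, 50 mm above the bench; axes parallel to the photometer's. Barrel 20 mm in diameter, 30 mm long along x (15 mm either way), with a 24 mm end collar 5 mm thick at its outer end. Moves with the slide; at home 48 mm in front of the front panel.
- bottle: Bystander: amber bottle with violet cap, 70 mm in diameter, 140 mm tall, loose; origin: centre of its underside.
- beaker: Bystander: glass beaker 68 mm in diameter, 85 mm tall, loose; origin: centre of its underside.
There are look-alikes about, which are no part of the job. What is shaped like the nd_filter but blue or pink is not meant.

How it is judged:
By the outcome, as a careful person would: the job done as asked, in the order asked, and still so for the second after the job is handed in, while the arm keeps its last pose, push and grip.
It also fails if it takes over 48 s, if anything falls off the work surface, if the arm or the gripper's body presses on something with over 40 N, if the wrist force passes 120 N, or if a joint passes its speed limit or range.

## Working session

There is one attempt and no reset: what is moved stays moved. The work goes in short steps, Python scripts to look and compute and a tool call to move; the robot and the scene stay as the last step left them, time stands still between calls to the robot, and variables do not carry over. Pictures are saved under pics/ and viewed, at most 10 in all, crops included, and the job is handed in when it is done.

Besides the shell and the picture viewer there is one more tool, called after "Call:" as name(argument=value, ...) on one line, values as JSON. apply_moves: Moves the arm, as the interface text tells. Its arguments: {"type":"object","properties":{"moves":{"type":"array"},"hand":{"type":"number"}},"required":["moves"]}

```bash
mkdir -p pics; cat > h.py <<'E'
import numpy as np, cv2
from station import r, imaging, models
def ray(p,uv):
    K=np.array(p["intrinsics"]);R=np.array(p["orientation"]);d=R@np.linalg.solve(K,[uv[0],uv[1],1.]);return np.array(p["eye"]),d/np.linalg.norm(d)
def onz(p,uv,z):
    e,d=ray(p,uv);return e+d*(z-e[2])/d[2]
def proj(p,X):
    K=np.array(p["intrinsics"]);R=np.array(p["orientation"]);c=K@(R.T@(np.array(X)-np.array(p["eye"])));return c[:2]/c[2]
def tri(obs):
    A=np.zeros((3,3));b=np.zeros(3)
    for p,uv in obs:
        e,d=ray(p,uv);M=np.eye(3)-np.outer(d,d);A+=M;b+=M@e
    return np.linalg.solve(A,b)
def at(p,n):
    return [(np.array(q["at"])*[512,384],q["confidence"]) for q in models.place_of(p,n)]
E
python3 - <<'E'
from h import *
np.set_printoptions(precision=3,suppress=True)
ps={n:imaging.capture(n) for n in("side","top")}
cv2.imwrite("pics/a.png",np.vstack([ps["side"]["frame"],ps["top"]["frame"]])[:, :]) 
im=np.hstack([ps["side"]["frame"],ps["top"]["frame"]]);cv2.imwrite("pics/a.png",cv2.resize(im,(800,300),interpolation=cv2.INTER_AREA))
cv2.imwrite("pics/top.png",cv2.resize(ps["top"]["frame"],(800,600)));cv2.imwrite("pics/side.png",cv2.resize(ps["side"]["frame"],(800,600)))
for n,p in ps.items():
    print(n,np.array(p["eye"]),np.array(p["orientation"])[:,2])
    for t in "nd_filter stand cell_a photometer beam bush sample_seat knob_grip bottle beaker".split():
        print(t,[(a.round(1).tolist(),round(c,2)) for a,c in at(p,t)])
E
```

```text
side [0.085 0.401 0.515] [ 0.595 -0.602 -0.533]
nd_filter [([328.7, 221.2], 0.75), ([304.6, 211.3], 0.68), ([374.9, 211.0], 0.66), ([336.7, 193.5], 0.47)]
stand [([328.4, 189.8], 0.69)]
cell_a [([317.3, 176.8], 0.57), ([323.9, 186.4], 0.43)]
photometer [([156.0, 289.2], 0.8), ([315.4, 152.5], 0.69)]
beam [([131.1, 245.3], 0.73)]
bush [([327.5, 183.0], 0.53)]
sample_seat [([116.2, 246.4], 0.75)]
knob_grip [([175.1, 284.6], 0.68), ([157.2, 288.8], 0.65)]
bottle [([234.0, 166.3], 0.7), ([175.8, 283.5], 0.2)]
beaker [([315.1, 153.6], 0.91)]
top [ 0.542 -0.141  0.836] [ 0.057  0.031 -0.998]
nd_filter [([302.3, 238.6], 0.52), ([346.3, 253.7], 0.4), ([302.4, 213.0], 0.38)]
stand [([341.0, 203.9], 0.92), ([297.0, 120.9], 0.43)]
cell_a [([347.5, 186.2], 0.57), ([342.8, 203.6], 0.37)]
photometer [([148.1, 208.4], 0.74)]
beam [([138.7, 184.3], 0.77)]
bush [([141.8, 213.3], 0.59), ([339.4, 202.2], 0.49)]
sample_seat [([141.6, 165.5], 0.77)]
knob_grip [([144.3, 230.4], 0.73)]
bottle [([296.1, 123.4], 0.69)]
beaker [([387.6, 151.9], 0.83)]
```

View pics/top.png

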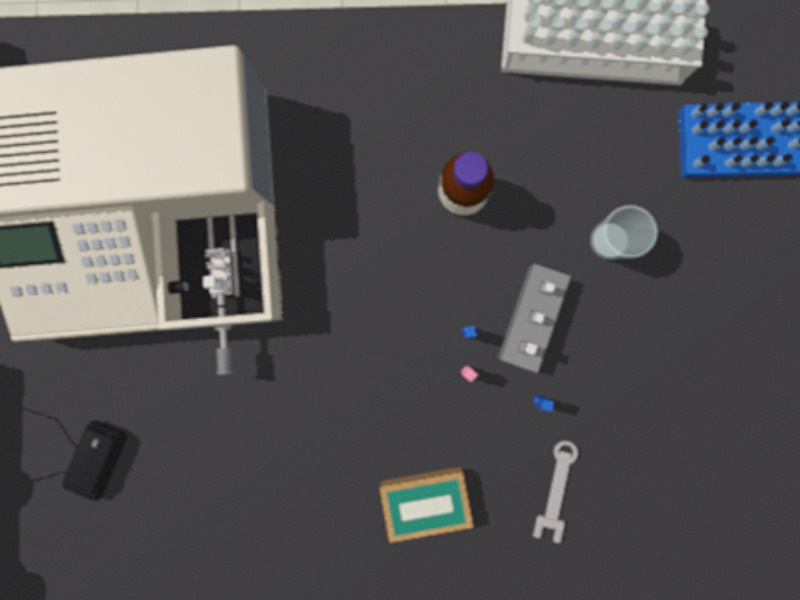

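View pics/side.png

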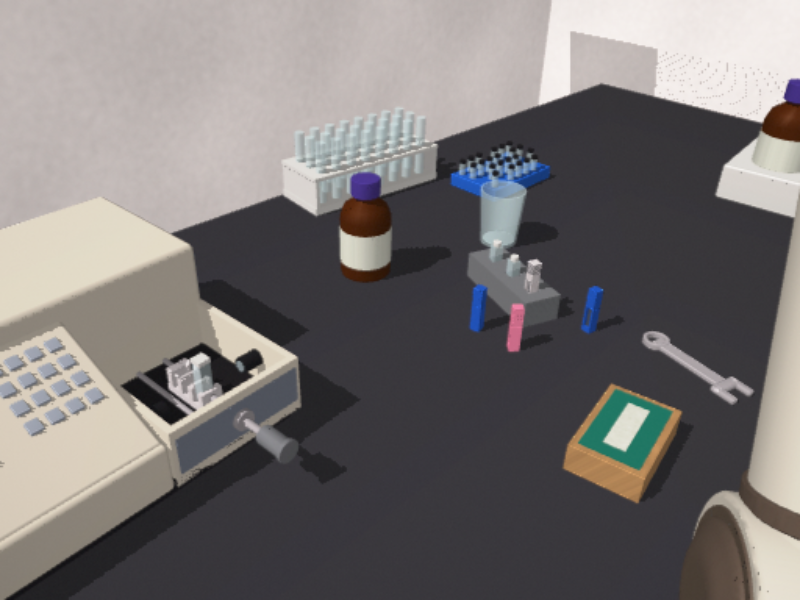

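Top view (800 px scale): the stand is at (535,318), with three items in its holes at (549,288), (539,318) and (531,349). Blue look-alikes are at (470,331) and (544,403), and a pink one is at (469,373). In the side view, the item in the nearest hole (533,275) is taller with a ribbed metal head, so it's the filter. The other two, (497,250) and (514,265), have round stoppers. I'll confirm with an enlarged crop and fit the poses.

```bash
python3 - <<'E'
from h import *
from scipy.optimize import least_squares
np.set_printoptions(precision=4,suppress=True)
ps={n:imaging.capture(n) for n in("side","top")}
s=ps["side"]["frame"][145:215,285:395];t=ps["top"]["frame"][160:245,310:375]
cv2.imwrite("pics/crop.png",np.hstack([cv2.resize(s,(440,280),interpolation=cv2.INTER_CUBIC),cv2.resize(t,(214,280),interpolation=cv2.INTER_CUBIC)]))
L={"beam":[.055,0,.057],"bush":[-.008,0,.05],"sample_seat":[.089,0,.042],"knob_grip":[-.048,0,.05]}
obs=[]
for n,p in ps.items():
    for k,v in L.items():
        for a,c in at(p,k)[:1]:
            if k=="bush" and n=="side":continue
            obs.append((p,v,a,k,n))
def W(q,v):
    c,s_=np.cos(q[2]),np.sin(q[2]);return np.array([q[0]+c*v[0]-s_*v[1],q[1]+s_*v[0]+c*v[1],v[2]])
f=lambda q:np.concatenate([proj(p,W(q,v))-a for p,v,a,_,_ in obs])
x0=onz(ps["top"],[141.8,213.3],.05)
for y0 in (0,1.57,-1.57):
    so=least_squares(f,[x0[0],x0[1],y0],loss="soft_l1");print(so.cost,so.x,np.degrees(so.x[2]))
    if so.cost<60:
        for o,e in zip(obs,so.fun.reshape(-1,2)):print(o[3],o[4],e)
pt=ps["top"]
# stand: top region corners
m=models.cut_out(pt,"stand")[0]["region"].astype(np.uint8)
print("stand rect",cv2.minAreaRect(np.argwhere(m)[:,::-1].astype(np.float32)))
print("stand bot",onz(pt,[341,203.9],0))
for uv,z in (([340,223.5],.075),([345,203.5],.062),([351.5,184],.062)):print(onz(pt,uv,z))
print("bottle",onz(pt,[296,123],0),"beaker",onz(pt,[387.6,152],0))
E
```

```text
12.67978686505541 [0.5455 0.1316 0.081 ] 4.638964956671681
beam side [-1.834   2.1877]
sample_seat side [1.4846 3.3637]
knob_grip side [ 1.5226 -0.3563]
beam top [ 0.1652 -1.7034]
bush top [-0.0858 -1.9424]
sample_seat top [1.3548 1.4113]
knob_grip top [-2.9169 -0.875 ]
12.679786865011422 [0.5455 0.1316 0.081 ] 4.638949119186991
beam side [-1.8339  2.1877]
sample_seat side [1.4846 3.3637]
knob_grip side [ 1.5226 -0.3563]
beam top [ 0.1652 -1.7034]
bush top [-0.0858 -1.9424]
sample_seat top [1.3548 1.4113]
knob_grip top [-2.9169 -0.875 ]
12.679786865161624 [0.5455 0.1316 0.081 ] 4.638976177300556
beam side [-1.834   2.1877]
sample_seat side [1.4846 3.3637]
knob_grip side [ 1.5226 -0.3563]
beam top [ 0.1652 -1.7034]
bush top [-0.0858 -1.9424]
sample_seat top [1.3548 1.4113]
knob_grip top [-2.9169 -0.875 ]
stand rect ((341.5999755859375, 202.6999969482422), (27.51181411743164, 66.09159851074219), 18.434947967529297)
stand bot [ 0.5461 -0.3032  0.    ]
[ 0.5059 -0.2857  0.075 ]
[ 0.5465 -0.2994  0.062 ]
[ 0.5868 -0.3138  0.062 ]
bottle [ 0.7313 -0.2057  0.    ] beaker [ 0.6616 -0.4101 -0.    ]
```

View pics/crop.png

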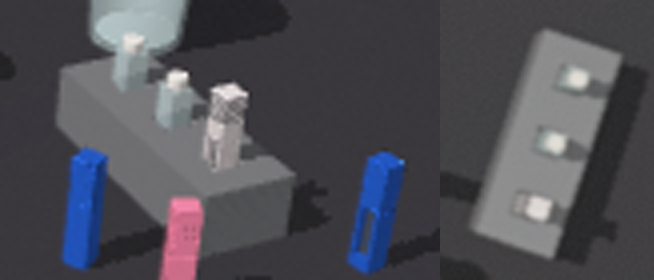

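Confirmed: the near-hole item with the grey metal head and window is the taller one. I'll work out the approach.

```bash
cat >> h.py <<'E'
np.set_printoptions(precision=4,suppress=True)
def plan(X,yaw,prev=None):
    s=r.sense();R=np.array(s["ee_rot"]);p=np.array(s["tcp_pos"])
    y=np.degrees(np.arctan2(R[1,1],R[0,1]));d=(yaw-y+90)%180-90
    # tool z down: +turn about tool z lowers world yaw
    print("t",s["time_s"],"tcp",p,"yawY",round(y,2),"turn",round(-d,2),"shift(tool)",R.T@(np.array(X)-p),"F",np.array(s["wrist_force"]))
E
python3 - <<'E'
from h import *
print(np.array(r.sense()["ee_rot"]))
plan([.505,-.287,.16],71)
p=imaging.capture("wrist");print(p["eye"],p["orientation"])
E
```

```text
[[-0.9345 -0.3558 -0.    ]
 [-0.3558  0.9345  0.    ]
 [ 0.      0.     -1.    ]]
t 1.65 tcp [ 0.2224 -0.5841  0.2225] yawY 110.84 turn 39.84 shift(tool) [-0.3698  0.1771  0.0625] F [ 0.2811 -0.0316  0.8749]
[ 0.151  -0.6101  0.3849] [[-0.3577  0.8965  0.2612]
 [ 0.9338  0.3436  0.0997]
 [-0.0004  0.2796 -0.9601]]
```

Call:
apply_moves(moves=[[[-0.037,0.0177,0],0],[[-0.037,0.0177,0],0],[[-0.037,0.0177,0],0],[[-0.037,0.0177,0],0],[[-0.037,0.0177,0],0]], hand=0.05)

```text
time_s: 2.12
tcp_pos: [0.3648, -0.4341, 0.2228]
ee_rot: [[-0.935, -0.355, 0.0], [-0.355, 0.935, -0.0], [-0.0, -0.0, -1.0]]
wrist_force: [1.0, -0.3, 0.2]
gripper_width: 0.704
gripper_force: 0.0
```

Call:
apply_moves(moves=[[[-0.037,0.0177,0],0],[[-0.037,0.0177,0],0],[[-0.037,0.0177,0],0],[[-0.037,0.0177,0],0],[[-0.037,0.0177,0],0]])

```text
time_s: 2.53
tcp_pos: [0.5064, -0.2853, 0.2229]
ee_rot: [[-0.934, -0.356, 0.001], [-0.356, 0.934, -0.0], [-0.001, -0.0, -1.0]]
wrist_force: [0.6, -0.4, 0.6]
gripper_width: 0.579
gripper_force: 0.0
```

Call:
apply_moves(moves=[[[0,0,0.01],7],[[0,0,0.01],7],[[0,0,0.01],7],[[0,0,0.01],7],[[0,0,0.01],7]])

```text
time_s: 2.95
tcp_pos: [0.5054, -0.2868, 0.1721]
ee_rot: [[-0.968, 0.25, 0.0], [0.25, 0.968, -0.0], [-0.0, -0.0, -1.0]]
wrist_force: [0.8, 0.1, 1.0]
gripper_width: 0.574
gripper_force: 0.0
```

Call:
apply_moves(moves=[[[0,0,0],4.8],[[0,0,0],0]])

```text
time_s: 3.12
tcp_pos: [0.5049, -0.2869, 0.1718]
ee_rot: [[-0.945, 0.326, -0.001], [0.326, 0.945, 0.0], [0.002, -0.0, -1.0]]
wrist_force: [-0.7, -0.4, -0.7]
gripper_width: 0.576
gripper_force: 0.0
```

```bash
python3 - <<'E'
from h import *
plan([.505,-.287,.16],71)
p=imaging.capture("wrist");cv2.imwrite("pics/w1.png",cv2.resize(p["frame"],(800,600)))
for t in("nd_filter","stand","cell_a"):print(t,[(a.round(1).tolist(),round(c,2),onz(p,a,.015 if t!="stand" else 0)) for a,c in at(p,t)])
q=models.cut_out(p,"nd_filter")
for k in q:print(k["confidence"],np.array(k["extent"])*[512,384,512,384])
for z in(.075,.015):print(z,proj(p,[.505,-.287,z]))
E
```

```text
t 3.1167 tcp [ 0.5049 -0.2869  0.1718] yawY 70.97 turn -0.03 shift(tool) [-0.0002 -0.0001  0.0118] F [-0.7059 -0.3571 -0.6696]
nd_filter [([208.5, 108.7], 0.93, array([ 0.4311, -0.3064,  0.015 ])), ([263.5, 178.7], 0.86, array([ 0.511 , -0.2795,  0.015 ])), ([337.6, 176.2], 0.78, array([ 0.5321, -0.21  ,  0.015 ])), ([324.7, 118.6], 0.74, array([ 0.4747, -0.207 ,  0.015 ]))]
stand [([258.3, 212.8], 0.8, array([ 0.5481, -0.2974,  0.    ]))]
cell_a [([256.7, 219.0], 0.71, array([ 0.5488, -0.2994,  0.015 ])), ([257.2, 262.7], 0.49, array([ 0.5956, -0.3149,  0.015 ]))]
0.98 [329.216  165.3888  37.12    28.9152]
0.95 [193.4848 103.104   21.9136  17.5872]
0.9 [252.2112 175.7184  16.5888  28.9152]
0.73 [315.904  111.2064  29.696   21.8112]
0.075 [253.9555 192.9088]
0.015 [254.2758 175.529 ]
```

View pics/w1.png

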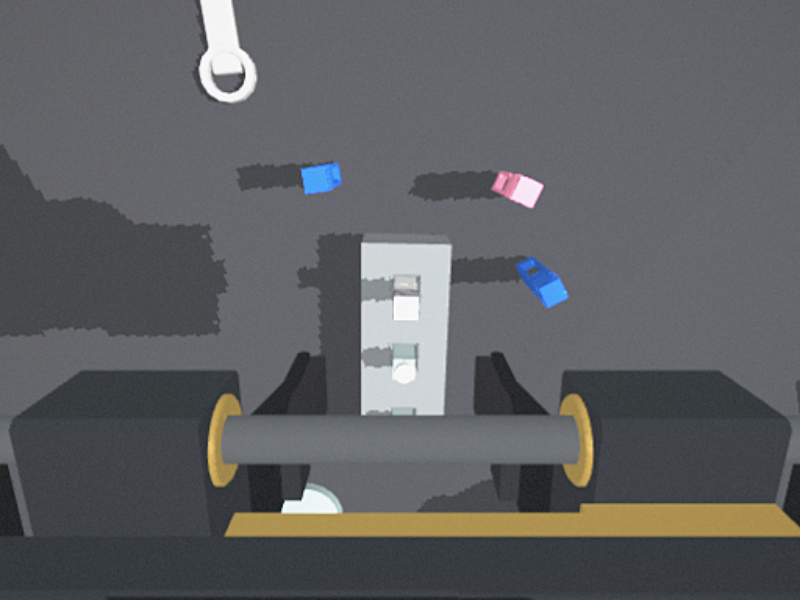

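Wrist view: the filter's square top is at (406,304), the next cell's stopper at (404,372) and the stand edges at x 362 and 450. The stand is nearly aligned with the tool. I'll compute the fine offset.

```bash
python3 - <<'E'
from h import *
p=imaging.capture("wrist")
g=cv2.cvtColor(p["frame"],cv2.COLOR_BGR2GRAY)
k=.64
f=onz(p,np.array([406,304])*k,.075);c=onz(p,np.array([404,371])*k,.062)
print(f,c)
for y in(250,400):
    a,b=[onz(p,np.array([x,y])*k,.036) for x in((362,450.7) if y==250 else (361,444.7))];print(a,b,(a+b)/2,np.linalg.norm(a-b))
a=onz(p,np.array([362,250])*k,.036);b=onz(p,np.array([361,400])*k,.036);print(np.degrees(np.arctan2(*(b-a)[[1,0]])))
a=onz(p,np.array([450.7,250])*k,.036);b=onz(p,np.array([444.7,400])*k,.036);print(np.degrees(np.arctan2(*(b-a)[[1,0]])))
cn=onz(p,np.array([406,243])*k,.036);print("near end",cn)
plan([f[0],f[1],.045],71)
E
```

```text
[ 0.509  -0.2834  0.075 ] [ 0.5501 -0.2982  0.062 ]
[ 0.4812 -0.3005  0.036 ] [ 0.4977 -0.2517  0.036 ] [ 0.4894 -0.2761  0.036 ] 0.051471918785493544
[ 0.5714 -0.3338  0.036 ] [ 0.5884 -0.2838  0.036 ] [ 0.5799 -0.3088  0.036 ] 0.05288700969004054
-20.301447324659353
-19.458458125372566
near end [ 0.4855 -0.275   0.036 ]
t 3.4167 tcp [ 0.5054 -0.2871  0.173 ] yawY 71.1 turn 0.1 shift(tool) [-0.0021  0.0047  0.128 ] F [-0.2102 -0.6098 -0.4994]
```

Call:
apply_moves(moves=[[[-0.0025,0.0045,0.03],1],[[0,0,0.035],0],[[0,0,0.035],0],[[0,0,0.018],0],[[0,0,0.01],0]], hand=0.04)

```text
time_s: 3.83
tcp_pos: [0.5073, -0.2831, 0.0417]
ee_rot: [[-0.94, 0.341, -0.005], [0.341, 0.94, 0.002], [0.005, -0.0, -1.0]]
wrist_force: [0.4, 0.4, 1.0]
gripper_width: 0.464
gripper_force: 0.0
```

```bash
python3 - <<'E'
from h import *
p=imaging.capture("wrist");cv2.imwrite("pics/w2.png",cv2.resize(p["frame"],(800,600)))
plan([.5095,-.2838,.045],70.1)
E
```

```text
t 3.8833 tcp [ 0.5072 -0.283   0.0411] yawY 70.04 turn -0.06 shift(tool) [-0.0024  0.     -0.0039] F [ 0.3449 -0.1523 -0.7299]
```

View pics/w2.png

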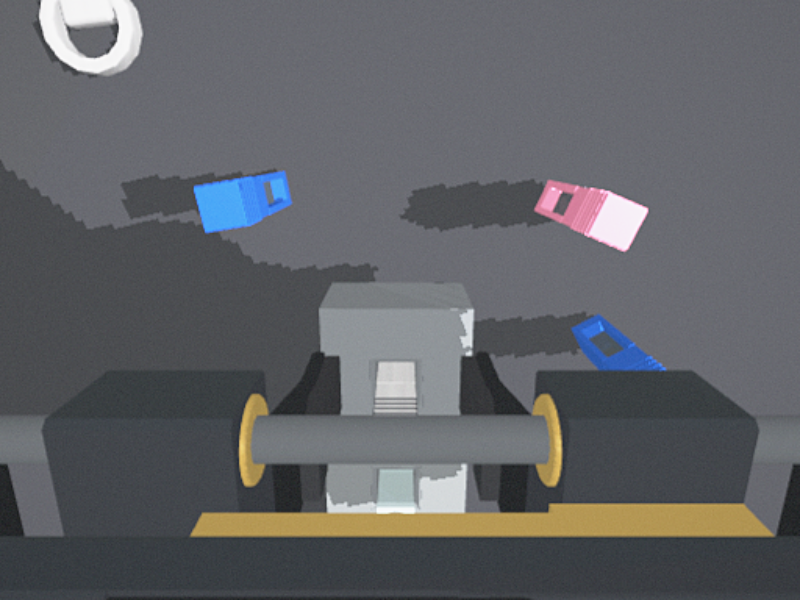

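The filter (ribbed head at (395,390)) is centred between the fingers at (316..480). I'll adjust slightly, then close and lift.

Call:
apply_moves(moves=[[[-0.0025,0,-0.002],0],[[0,0,0],0],[[0,0,0],0]])

```text
time_s: 4.13
tcp_pos: [0.5132, -0.285, 0.0487]
ee_rot: [[-0.94, 0.341, 0.004], [0.341, 0.94, -0.001], [-0.005, 0.0, -1.0]]
wrist_force: [-0.7, -0.8, 1.3]
gripper_width: 0.456
gripper_force: 0.0
```

Call:
apply_moves(moves=[[[0,0,0],0],[[0,0,0],0],[[0,0,0],0],[[0,0,0],0],[[0,0,0],0]], hand=0.0)

```text
time_s: 4.55
tcp_pos: [0.5114, -0.2844, 0.0468]
ee_rot: [[-0.94, 0.341, 0.0], [0.341, 0.94, -0.0], [-0.0, 0.0, -1.0]]
wrist_force: [-0.6, -1.5, -0.0]
gripper_width: 0.17
gripper_force: 0.0
```

Call:
apply_moves(moves=[[[0,0,0],0],[[0,0,0],0],[[0,0,0],0]])

```text
time_s: 4.8
tcp_pos: [0.5114, -0.2846, 0.0466]
ee_rot: [[-0.94, 0.341, -0.0], [0.341, 0.94, -0.0], [0.0, -0.0, -1.0]]
wrist_force: [-0.3, -1.9, 1.1]
gripper_width: 0.139
gripper_force: 30.0
```

Call:
apply_moves(moves=[[[0,0,-0.01],0],[[0,0,-0.03],0],[[0,0,-0.04],0],[[0,0,-0.04],0],[[0,0,-0.03],0]])

```text
time_s: 5.22
tcp_pos: [0.5121, -0.2846, 0.2008]
ee_rot: [[-0.94, 0.341, 0.004], [0.341, 0.94, -0.001], [-0.004, -0.0, -1.0]]
wrist_force: [0.0, -0.6, -0.4]
gripper_width: 0.144
gripper_force: 30.0
```

Call:
apply_moves(moves=[[[0.0012,0.02,0],0],[[0.0024,0.0367,0],0],[[0.0024,0.0367,0],0],[[0.0024,0.0367,0],0],[[0.0024,0.0367,0],0]])

```text
time_s: 5.63
tcp_pos: [0.5581, -0.1222, 0.1974]
ee_rot: [[-0.94, 0.342, 0.001], [0.342, 0.94, 0.0], [-0.001, 0.001, -1.0]]
wrist_force: [0.4, -0.4, -1.8]
gripper_width: 0.142
gripper_force: 30.0
```

Call:
apply_moves(moves=[[[0.0024,0.0367,0],0],[[0.0024,0.0367,0],0],[[0.0024,0.0367,0],0],[[0.0024,0.0367,0],0],[[0.0024,0.0367,0],0]])

```text
time_s: 6.05
tcp_pos: [0.6094, 0.0547, 0.1974]
ee_rot: [[-0.94, 0.341, 0.0], [0.341, 0.94, 0.001], [-0.0, 0.001, -1.0]]
wrist_force: [1.2, -0.5, -0.5]
gripper_width: 0.141
gripper_force: 30.0
```

Call:
apply_moves(moves=[[[0.0024,0.0367,0],0],[[0.0024,0.03,0],0],[[0,0.02,0],-5],[[0,0,0],-7],[[0,0,0],-7]])

```text
time_s: 6.47
tcp_pos: [0.6344, 0.1377, 0.1966]
ee_rot: [[-1.0, 0.008, -0.001], [0.008, 1.0, 0.0], [0.001, 0.0, -1.0]]
wrist_force: [0.0, -1.0, -0.5]
gripper_width: 0.14
gripper_force: 30.0
```

Call:
apply_moves(moves=[[[0,0,0],-5.5],[[0,0,0],0],[[0,0,0],0]])

```text
time_s: 6.72
tcp_pos: [0.6344, 0.136, 0.1969]
ee_rot: [[-0.997, -0.077, -0.0], [-0.077, 0.997, 0.0], [0.0, 0.0, -1.0]]
wrist_force: [0.3, -0.6, -0.0]
gripper_width: 0.141
gripper_force: 30.0
```

```bash
python3 - <<'E'
from h import *
plan([.6342,.1388,.19],94.6)
p=imaging.capture("wrist");cv2.imwrite("pics/w3.png",cv2.resize(p["frame"],(800,600)))
for t in "nd_filter beam bush sample_seat knob_grip".split():
    print(t,[(a.round(1).tolist(),round(c,2)) for a,c in at(p,t)])
q=.081
for k,v in {"beam":[.055,.057],"bush":[-.008,.05],"seat":[.089,.042],"seattop":[.089,.063],"knob":[-.048,.05],"rimF":[0,.08]}.items():
    print(k,proj(p,[.5455+v[0]*np.cos(q),.1316+v[0]*np.sin(q),v[1]]))
E
```

```text
t 6.7167 tcp [0.6344 0.136  0.1969] yawY 94.4 turn -0.2 shift(tool) [-0.      0.0028  0.0069] F [ 0.3398 -0.5955 -0.0019]
nd_filter [([257.2, 222.5], 0.62)]
beam [([254.7, 142.2], 0.75)]
bush [([255.7, 70.1], 0.8)]
sample_seat [([253.0, 172.4], 0.67)]
knob_grip [([255.3, 19.2], 0.68)]
beam [257.3627 142.3339]
bush [257.2694  68.6975]
seat [257.3185 175.1251]
seattop [257.4219 180.5116]
knob [257.2287  17.8786]
rimF [257.4435  76.7604]
```

View pics/w3.png

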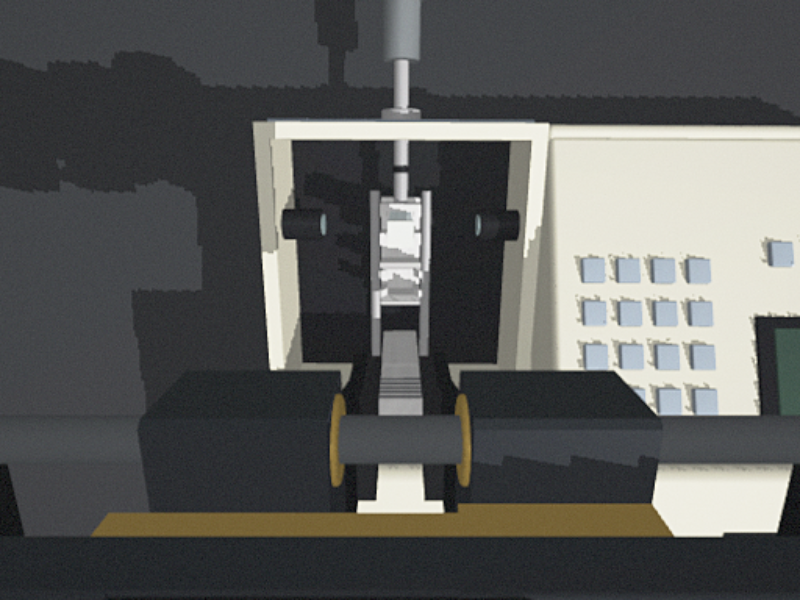

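Wrist view over the well: the rod is vertical at column 401. The lens tubes are at (305,223) and (497,223), the front cell at (400,235), the empty seat at about (401,283), and the held filter's front face starts at (400,332). Enlarging for exact edges.

```bash
python3 - <<'E'
from h import *
fs=[imaging.capture("wrist") for _ in range(4)]
p=fs[-1];im=np.mean([f["frame"].astype(float) for f in fs],0)
np.save("avg.npy",im)
c=np.clip(im[105:225,220:300],0,255).astype(np.uint8)
cv2.imwrite("pics/w4.png",cv2.resize(c,None,fx=5,fy=5,interpolation=cv2.INTER_CUBIC))
g=im.mean(2)
for rr in (20,45,60,93,98): print(rr,g[rr,246:268].astype(int))
for rr in (218,226): print(rr,g[rr,238:274].astype(int))
import json;json.dump({k:np.array(p[k]).tolist() for k in("intrinsics","eye","orientation")},open("w4.json","w"))
plan([.6342,.1388,.19],94.6)
E
```

```text
20 [ 76  86  90  97 103 111 121 127 132 137 144 150 151 150 151 152 149 152
 148 149 146 143]
45 [ 70  71  70  72  69  67  77 107 138 160 178 199 205 206 204 218 131  55
  67  69  70  70]
60 [ 50  51  48  48  46  47  63 107 142 164 179 197 208 209 212 175  90  39
  45  48  52  50]
93 [ 53  52  50  49  50  45  80 116 146 167 182 199 217 211 214 142  58  45
  50  48  50  54]
98 [ 52  52  52  50  50  47  82 115 147 166 185 199 218 214 215 133  47  49
  50  51  49  50]
218 [112 128 127 128 128  88  28 123 139 134 134 133 131 133 132 135 136 136
 133 133 135 134 131 133 135 134 133 138  99  40  70 117 127 129 128 128]
226 [112 133 134 133 132  84  97 130 136 135 134 133 130 130 132 133 134 136
 135 135 136 134 134 134 133 132 132 132 136  91  80 123 135 134 131 134]
t 7.2167 tcp [0.6346 0.1357 0.1966] yawY 94.52 turn -0.08 shift(tool) [0.0001 0.0031 0.0066] F [ 0.1387 -0.3213 -0.0022]
```

View pics/w4.png

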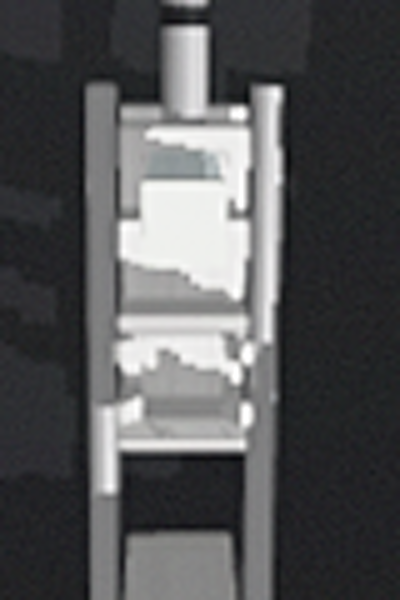

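Crop (5×, from column 220, row 105): the seat opening lies between cross bars at rows 322 and 445, the slide spans columns 87..282 (centre 184), and the filter foot edge is at row 533, columns 127..235. I'll convert these.

```bash
python3 - <<'E'
from h import *
import json
p=json.load(open("w4.json"));print(np.array(p["intrinsics"]))
C=lambda x,y:np.array([220+x/5-.5,105+y/5-.5])
T=np.array([.6346,.1357])
a=np.radians(94.52-90);ex=np.array([np.cos(a),np.sin(a)]);ey=np.array([-ex[1],ex[0]])
def P(n,uv,z):
    w=onz(p,uv,z)[:2]-T;print(n,"fwd %.1f left %.1f mm"%(w@ex*1e3,w@ey*1e3))
for n,y in(("bar0",314),("bar1",331),("rear in",437),("rear out",450)):P(n,C(184.5,y),.063)
P("railL",C(87,300),.063);P("railR",C(282,300),.063)
P("flL",C(118,440),.063);P("flR",C(246,440),.063)
P("rod45",[257.5,45],.054);P("rod98",[256.9,98],.054);P("rod122",C(186,85),.05)
P("seat net",[253,172.4],.042);P("beam net",[254.7,142.2],.057);P("bush net",[255.7,70.1],.05);P("knob",[255.3,19.2],.05)
P("tubeL",[326/800*512,223*.64],.057);P("tubeR",[476/800*512,223*.64],.057)
P("rimfront L",[270*.64,122*.64],.08);P("rimfront R",[548*.64,124*.64],.08)
P("ring",C(185,14),.05)
P("footL",C(127,533),.165);P("footR",C(235,533),.165)
E
```

```text
[[334.8639   0.     255.809 ]
 [  0.     334.8639 190.9815]
 [  0.       0.       1.    ]]
bar0 fwd -12.4 left 1.8 mm
bar1 fwd -9.2 left 1.8 mm
rear in fwd 10.7 left 1.9 mm
rear out fwd 13.2 left 1.9 mm
railL fwd -14.9 left -15.7 mm
railR fwd -15.0 left 19.4 mm
flL fwd 11.3 left -10.4 mm
flR fwd 11.3 left 13.2 mm
rod45 fwd -115.5 left 2.5 mm
rod98 fwd -72.5 left 2.1 mm
rod122 fwd -51.9 left 2.0 mm
seat net fwd -2.8 left -1.4 mm
beam net fwd -34.2 left 0.3 mm
bush net fwd -95.8 left 1.0 mm
knob fwd -135.9 left 0.6 mm
tubeL fwd -33.6 left -41.3 mm
tubeR fwd -33.8 left 45.3 mm
rimfront L fwd -87.9 left -64.4 mm
rimfront R fwd -87.2 left 76.2 mm
ring fwd -64.4 left 1.8 mm
footL fwd -7.0 left -5.4 mm
footR fwd -7.0 left 7.9 mm
```

Call:
apply_moves(moves=[[[-0.0012,0.0006,0.02],0.35],[[0,0,0.03],0],[[0,0,0.03],0],[[0,0,0.01],0],[[0,0,0.004],0]])

```text
time_s: 7.63
tcp_pos: [0.6344, 0.1358, 0.1]
ee_rot: [[-0.997, -0.073, -0.005], [-0.073, 0.997, -0.002], [0.005, -0.002, -1.0]]
wrist_force: [0.4, 0.0, -1.2]
gripper_width: 0.139
gripper_force: 30.0
```

```bash
python3 - <<'E'
from h import *
p=imaging.capture("wrist");p=imaging.capture("wrist");s=p["frame"][100:250,190:320]
t=imaging.capture("side")["frame"][190:300,70:200]
cv2.imwrite("pics/w5.png",np.hstack([cv2.resize(s,(390,450),interpolation=cv2.INTER_CUBIC),cv2.resize(t,(410,450*410//532 if 0 else 450),interpolation=cv2.INTER_CUBIC)]))
plan([.6355,.1365,.0736],94.15)
E
```

```text
t 7.7833 tcp [0.6369 0.1368 0.1039] yawY 94.22 turn 0.07 shift(tool) [ 0.0014 -0.0002  0.0303] F [-0.4769  0.0769  0.3485]
```

View pics/w5.png

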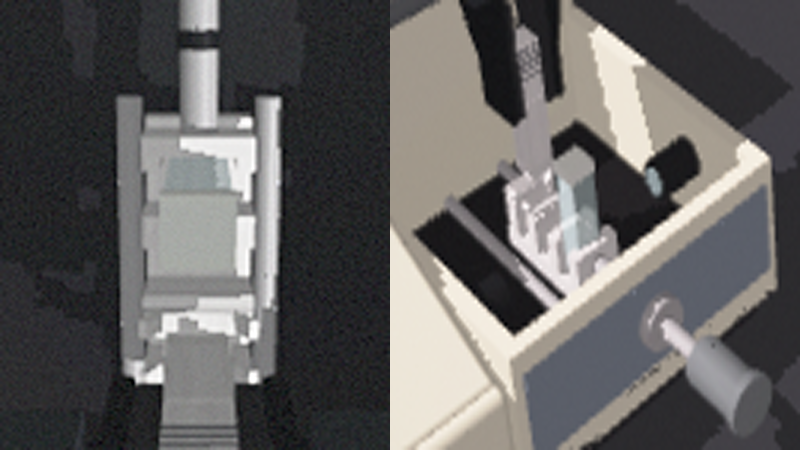

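Left: the foot's front edge is at row 335, columns 165..235, and the slide spans 117..280, so the filter is laterally centred. Right: the filter hangs over the rear seat behind the glass cell. I'll compute the fore-aft gap.

```bash
python3 - <<'E'
from h import *
p=imaging.capture("wrist");s=r.sense();T=np.array(s["tcp_pos"])
g=np.mean([imaging.capture("wrist")["frame"] for _ in range(3)],0).mean(2)
a=np.radians(4.15);ex=np.array([np.cos(a),np.sin(a)]);ey=np.array([-ex[1],ex[0]])
def P(n,uv,z):
    w=onz(p,uv,z)[:2]-T[:2];print(n,"fwd %.1f left %.1f mm"%(w@ex*1e3,w@ey*1e3))
print(T)
C=lambda x,y:[190+x/3-.5,100+y/3-.5]
P("foot",C(200,335),T[2]-.0316)
for y in(294,308,372,384):P(y,C(200,y),.063)
print("col256 rows190-235",g[190:235,256].astype(int));print("col 246",g[190:235,241].astype(int));print("col 271",g[190:235,272].astype(int))
P("L",C(165,335),T[2]-.0316);P("R",C(235,335),T[2]-.0316);P("rL",C(117,330),.063);P("rR",C(280,330),.063)
p=imaging.capture("top");print(at(p,"sample_seat")[:1])
E
```

```text
[0.6371 0.1369 0.1045]
foot fwd -7.3 left 1.4 mm
294 fwd -12.9 left 1.4 mm
308 fwd -9.8 left 1.4 mm
372 fwd 4.8 left 1.5 mm
384 fwd 7.6 left 1.5 mm
col256 rows190-235 [132 134 126 128 190 224 220 214 200 215 233 237 236 240 232 190 157 162
 162 161 164 151 130 126 129 132 134 133 132 133 132 134 133 133 132 133
 132 133 133 132 134 132 135 143 135]
col 246 [135 134 129 137 155 163 165 151 131 133 132 137 141 143 136 140 215 213
 158 151 136 131 134 134 132 131 120 194 239 239 237 237 232 201 174 177
 186 143  43  25  37  30  37  34  36]
col 271 [ 99 115 115 141 213 235 229 225 209 209 189 154 223 249 246 247 248 234
 156  63  71  81  91 102 107 115 117 116 154 235 250 247 249 249 228 167
 160 122  38  31  32  33  35  35  39]
L fwd -7.3 left -5.7 mm
R fwd -7.3 left 8.6 mm
rL fwd -4.8 left -16.3 mm
rR fwd -4.9 left 18.6 mm
[(array([140.9024, 166.1184]), 0.72)]
```

Call:
apply_moves(moves=[[[0.001,-0.0003,0],0],[[0,0,0.005],0],[[0,0,0.005],0],[[0,0,0.003],0],[[0,0,0],0]])

```text
time_s: 8.5
tcp_pos: [0.6344, 0.1359, 0.0883]
ee_rot: [[-0.997, -0.073, -0.001], [-0.073, 0.997, -0.001], [0.001, -0.0, -1.0]]
wrist_force: [0.5, 0.1, -0.0]
gripper_width: 0.139
gripper_force: 30.0
```

Call:
apply_moves(moves=[[[0,0,0.004],0],[[0,0,0.004],0],[[0,0,0.003],0],[[0,0,0],0],[[0,0,0],0]])

```text
time_s: 8.92
tcp_pos: [0.6346, 0.136, 0.0782]
ee_rot: [[-0.997, -0.073, -0.001], [-0.073, 0.997, -0.0], [0.001, -0.0, -1.0]]
wrist_force: [0.2, 0.0, -0.5]
gripper_width: 0.137
gripper_force: 30.0
```

Call:
apply_moves(moves=[[[0,0,0.002],0],[[0,0,0.0015],0],[[0,0,0],0],[[0,0,0],0]])

```text
time_s: 9.25
tcp_pos: [0.6347, 0.1361, 0.075]
ee_rot: [[-0.997, -0.073, -0.0], [-0.073, 0.997, -0.0], [0.0, -0.0, -1.0]]
wrist_force: [-0.1, 0.9, 0.4]
gripper_width: 0.137
gripper_force: 30.0
```

Call:
apply_moves(moves=[[[0,0,0.001],0],[[0,0,0.001],0],[[0,0,0],0],[[0,0,0],0]])

```text
time_s: 9.58
tcp_pos: [0.635, 0.1361, 0.0736]
ee_rot: [[-0.997, -0.073, 0.001], [-0.073, 0.997, 0.0], [-0.001, 0.0, -1.0]]
wrist_force: [-1.6, -0.3, 2.6]
gripper_width: 0.141
gripper_force: 30.0
```

Contact came right at the expected height, so I'll release.

Call:
apply_moves(moves=[[[0,0,0.0005],0],[[0,0,0],0]])

```text
time_s: 9.75
tcp_pos: [0.635, 0.1361, 0.0736]
ee_rot: [[-0.997, -0.073, 0.001], [-0.073, 0.997, 0.0], [-0.001, -0.0, -1.0]]
wrist_force: [-1.4, 0.1, 5.6]
gripper_width: 0.139
gripper_force: 30.0
```

Call:
apply_moves(moves=[[[0,0,0],0],[[0,0,0],0],[[0,0,0],0],[[0,0,0],0],[[0,0,0],0]], hand=0.036)

```text
time_s: 10.17
tcp_pos: [0.6346, 0.136, 0.0721]
ee_rot: [[-0.997, -0.073, -0.001], [-0.073, 0.997, -0.0], [0.001, -0.0, -1.0]]
wrist_force: [0.4, 0.2, 0.7]
gripper_width: 0.386
gripper_force: 0.0
```

Call:
apply_moves(moves=[[[0,0,-0.005],0],[[0,0,-0.02],0],[[0,0,-0.035],0],[[0,0,-0.035],0],[[0,0,-0.035],0]])

```text
time_s: 10.58
tcp_pos: [0.6345, 0.1359, 0.2042]
ee_rot: [[-0.997, -0.073, -0.0], [-0.073, 0.997, -0.0], [0.001, -0.0, -1.0]]
wrist_force: [0.8, -0.0, -1.0]
gripper_width: 0.414
gripper_force: 0.0
```

```bash
python3 - <<'E'
from h import *
p=imaging.capture("wrist");p=imaging.capture("wrist");s=p["frame"][0:240,190:330]
q=imaging.capture("side");t=q["frame"][190:300,70:200]
cv2.imwrite("pics/w6.png",np.hstack([cv2.resize(s,(350,600),interpolation=cv2.INTER_CUBIC),cv2.resize(t,(450,600),interpolation=cv2.INTER_CUBIC)]))
plan([.6355,.1365,.2],94.15)
print([(n,at(k,"knob_grip")[:2]) for n,k in(("w",p),("s",q))])
import json;json.dump({k:np.array(p[k]).tolist() for k in("intrinsics","eye","orientation")},open("w6.json","w"))
E
```

```text
t 10.7333 tcp [0.6366 0.1368 0.2071] yawY 94.21 turn 0.06 shift(tool) [ 0.0012 -0.0002  0.0071] F [ 0.2966  0.7053 -1.0839]
[('w', [(array([251.8016,  14.4   ]), 0.81)]), ('s', [(array([173.5168, 284.5824]), 0.94)])]
```

View pics/w6.png

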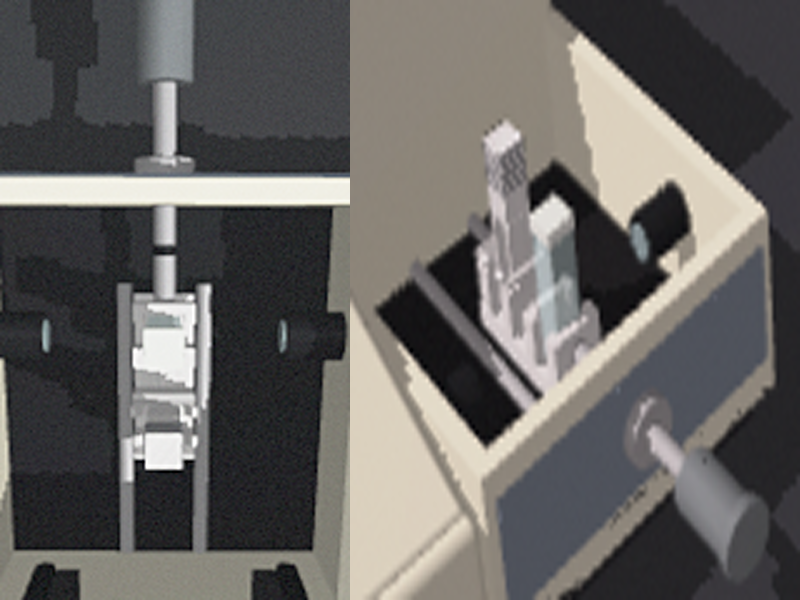

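The filter stands fully down in the rear seat (its top sits just above the neighbouring cell), facing square across the slide. The knob is at the top of the left view. Moving back to it now.

Call:
apply_moves(moves=[[[0.03,0,0],0],[[0.036,0,0],0],[[0.036,0,0],0],[[0.036,0,0.02],0],[[0,0,0.03],0]], hand=0.05)

```text
time_s: 11.25
tcp_pos: [0.492, 0.1248, 0.1533]
ee_rot: [[-0.997, -0.074, -0.0], [-0.074, 0.997, 0.001], [0.0, 0.001, -1.0]]
wrist_force: [-0.5, 0.2, 0.5]
gripper_width: 0.565
gripper_force: 0.0
```

Call:
apply_moves(moves=[[[0,0,0.02],0],[[0,0,0.01],0],[[0,0,0],0],[[0,0,0],0]])

```text
time_s: 11.58
tcp_pos: [0.4973, 0.1259, 0.122]
ee_rot: [[-0.997, -0.073, -0.001], [-0.073, 0.997, -0.001], [0.002, -0.001, -1.0]]
wrist_force: [-0.4, 0.6, 1.2]
gripper_width: 0.573
gripper_force: 0.0
```

```bash
python3 - <<'E'
from h import *
p=imaging.capture("wrist");cv2.imwrite("pics/w7.png",p["frame"])
plan([.4975,.1261,.031],94.15)
print(at(p,"knob_grip"))
T=np.array(r.sense()["tcp_pos"])
a=np.radians(4.15);ex=np.array([np.cos(a),np.sin(a)]);ey=np.array([-ex[1],ex[0]])
for k in at(p,"knob_grip"):
    w=onz(p,k[0],.05)[:2]-T[:2];print("fwd",w@ex,"left",w@ey)
for k in models.cut_out(p,"knob_grip")[:2]:
    m=k["region"];print(k["confidence"],np.array(k["extent"])*[512,384,512,384])
    for row in range(0,384,6):
        c=np.flatnonzero(m[row])
        if len(c):
            w=[(onz(p,[x,row],.05)[:2]-T[:2]) for x in(c[0]-.5,c[-1]+.5)];print(row,c[0],c[-1],"fwd %.1f L %.1f R %.1f"%(w[0]@ex*1e3,w[0]@ey*1e3,w[1]@ey*1e3))
E
```

```text
t 11.6333 tcp [0.498  0.1262 0.1228] yawY 94.2 turn 0.05 shift(tool) [ 0.0005 -0.0001  0.0918] F [ 0.3604 -0.1844  0.032 ]
[(array([255.6928, 204.7872]), 0.95), (array([259.4816, 329.8176]), 0.53)]
fwd 0.0014987456526516054 left 0.000746734609532249
fwd 0.11060195390841078 left 0.0041993985022664064
0.94 [237.5168 176.2944  33.3824 152.2176]
174 248 264 fwd -21.8 L -5.2 R 7.0
180 240 271 fwd -17.3 L -11.0 R 12.1
186 243 269 fwd -12.8 L -8.9 R 10.7
192 243 269 fwd -8.3 L -8.9 R 10.8
198 243 269 fwd -3.7 L -8.9 R 10.9
204 243 268 fwd 0.9 L -9.0 R 10.2
210 243 268 fwd 5.6 L -9.0 R 10.2
216 243 268 fwd 10.3 L -9.1 R 10.3
222 243 268 fwd 15.1 L -9.1 R 10.4
228 251 261 fwd 19.9 L -3.1 R 5.2
234 251 261 fwd 24.8 L -3.1 R 5.2
240 251 261 fwd 29.8 L -3.1 R 5.2
246 251 261 fwd 34.7 L -3.1 R 5.3
252 251 260 fwd 39.8 L -3.1 R 4.6
300 242 269 fwd 82.3 L -10.4 R 12.1
306 242 269 fwd 87.9 L -10.5 R 12.2
312 242 270 fwd 93.5 L -10.5 R 13.1
318 241 269 fwd 99.2 L -11.4 R 12.3
324 242 269 fwd 105.0 L -10.6 R 12.4
```

The knob is centred under the gripper, within about 1 mm. Descending and gripping.

Call:
apply_moves(moves=[[[0,0.0002,0.03],0],[[0,0,0.03],0],[[0,0,0.02],0],[[0,0,0.0118],0],[[0,0,0],0]])

```text
time_s: 12.2
tcp_pos: [0.4959, 0.1255, 0.0288]
ee_rot: [[-0.997, -0.072, -0.004], [-0.072, 0.997, -0.002], [0.004, -0.002, -1.0]]
wrist_force: [-0.4, -0.0, 0.1]
gripper_width: 0.572
gripper_force: 0.0
```

Call:
apply_moves(moves=[[[0,0,0],0],[[0,0,0],0],[[0,0,0],0],[[0,0,0],0],[[0,0,0],0]], hand=0.0)

```text
time_s: 12.62
tcp_pos: [0.4976, 0.1265, 0.0317]
ee_rot: [[-0.997, -0.073, 0.002], [-0.073, 0.997, 0.001], [-0.002, 0.001, -1.0]]
wrist_force: [-0.1, 0.9, 0.1]
gripper_width: 0.282
gripper_force: 0.0
```

Call:
apply_moves(moves=[[[0,0,0],0],[[0,0,0],0],[[0,0,0],0]])

```text
time_s: 12.87
tcp_pos: [0.4975, 0.1261, 0.0314]
ee_rot: [[-0.997, -0.073, 0.001], [-0.073, 0.997, -0.0], [-0.001, -0.0, -1.0]]
wrist_force: [-0.3, -1.8, 5.7]
gripper_width: 0.221
gripper_force: 30.0
```

```bash
python3 - <<'E'
from h import *
plan([.4975,.1261,.031],94.15);s=r.sense();print(s["gripper_width"]*87,s["gripper_force"])
E
```

```text
t 12.8667 tcp [0.4975 0.1261 0.0314] yawY 94.21 turn 0.06 shift(tool) [-0.      0.      0.0004] F [-0.2531 -1.7727  5.7315]
19.195560312119923 30.003533674171194
```

Call:
apply_moves(moves=[[[0.002,0,0],0],[[0.004,0,0],0],[[0.004,0,0],0],[[0.004,0,0],0],[[0.004,0,0],0]])

```text
time_s: 13.28
tcp_pos: [0.4816, 0.125, 0.0315]
ee_rot: [[-0.997, -0.074, 0.005], [-0.074, 0.997, 0.001], [-0.005, 0.001, -1.0]]
wrist_force: [7.0, -5.9, -0.2]
gripper_width: 0.221
gripper_force: 30.0
```

Call:
apply_moves(moves=[[[0.004,0,0],0],[[0.004,0,0],0],[[0.003,0,0],0],[[0.002,0,0],0],[[0.001,0,0],0]])

```text
time_s: 13.7
tcp_pos: [0.4678, 0.1241, 0.0314]
ee_rot: [[-0.997, -0.074, 0.005], [-0.074, 0.997, 0.001], [-0.005, 0.001, -1.0]]
wrist_force: [8.0, -6.4, -0.9]
gripper_width: 0.219
gripper_force: 30.0
```

Call:
apply_moves(moves=[[[0.001,0,0],0],[[0,0,0],0],[[0,0,0],0]])

```text
time_s: 13.95
tcp_pos: [0.4668, 0.124, 0.0314]
ee_rot: [[-0.997, -0.074, 0.005], [-0.074, 0.997, 0.001], [-0.005, 0.001, -1.0]]
wrist_force: [7.8, -6.2, 0.6]
gripper_width: 0.22
gripper_force: 30.0
```

```bash
python3 - <<'E'
from h import *
plan([.4975-.034*.99738,.1261-.034*.0724,.031],94.15);s=r.sense();print(s["gripper_width"]*87,s["gripper_force"])
w=imaging.capture("wrist");q=imaging.capture("side");t=imaging.capture("top")
cv2.imwrite("pics/w8w.png",w["frame"])
a=cv2.resize(w["frame"][200:384,190:330],(400,526),interpolation=cv2.INTER_CUBIC)
b=cv2.resize(q["frame"][190:310,90:200],(400,436),interpolation=cv2.INTER_CUBIC)
b=np.vstack([b,np.zeros((90,400,3),np.uint8)])
cv2.imwrite("pics/w8.png",np.hstack([a,b]))
for n,p in(("w",w),("s",q),("t",t)):
    for k in("bush","beam","sample_seat","knob_grip"):print(n,k,at(p,k)[:1])
E
```

```text
t 13.95 tcp [0.4668 0.124  0.0314] yawY 94.25 turn 0.1 shift(tool) [ 0.0032 -0.0001  0.0004] F [ 7.7591 -6.2288  0.602 ]
19.15980073675897 29.997198802993807
w bush []
w beam []
w sample_seat []
w knob_grip [(array([254.9248, 262.3872]), 0.69)]
s bush []
s beam [(array([131.1744, 244.3008]), 0.6)]
s sample_seat [(array([129.4848, 252.288 ]), 0.68)]
s knob_grip [(array([188.9792, 296.2944]), 0.84)]
t bush [(array([140.4928, 210.0096]), 0.85)]
t beam [(array([139.008, 179.712]), 0.77)]
t sample_seat [(array([141.824 , 183.8976]), 0.69)]
t knob_grip []
```

View pics/w8.png

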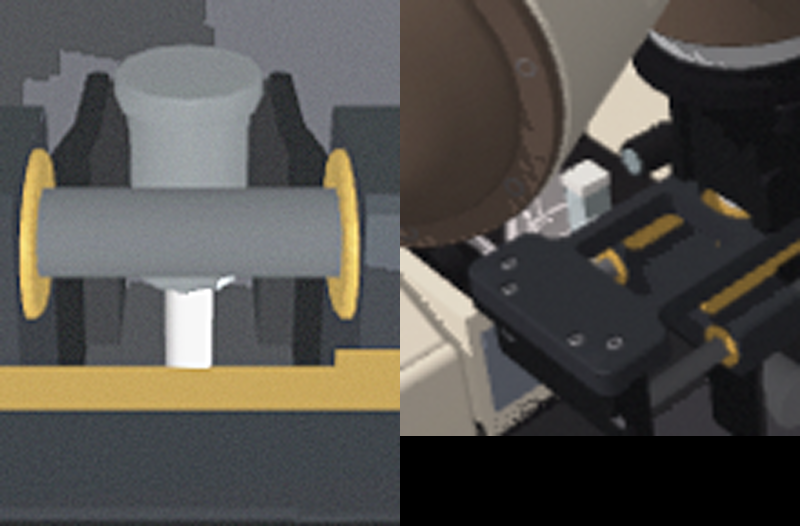

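So far the slide is drawn 30.8 mm, firmly gripped and with no visible slip. Drawing the remaining 3.4 mm, then checking the ring numerically in the top view.

Call:
apply_moves(moves=[[[0.002,0,0],0],[[0.0015,0,0],0],[[0,0,0],0],[[0,0,0],0],[[0,0,0],0]])

```text
time_s: 15.12
tcp_pos: [0.4634, 0.1237, 0.0314]
ee_rot: [[-0.997, -0.074, 0.005], [-0.074, 0.997, 0.001], [-0.005, 0.001, -1.0]]
wrist_force: [7.4, -6.3, 0.3]
gripper_width: 0.218
gripper_force: 30.0
```

```bash
python3 - <<'E'
from h import *
plan([.4975-.034*.99738,.1261-.034*.0724,.031],94.15)
ps=[imaging.capture("top") for _ in range(4)];p=ps[-1];g=np.mean([q["frame"].astype(float) for q in ps],0).mean(2)
print([(k,at(p,k)[:1]) for k in("bush","sample_seat","nd_filter")])
c=g[195:235,128:162]
print("cols128-161");
for i in range(0,40):print(195+i,c[i,4:28].astype(int))
T=np.array(r.sense()["tcp_pos"]);a=np.radians(4.2)
for d in(-.04,-.008,.0,.055):print(d,proj(p,[.5458+d*np.cos(a),.1296+d*np.sin(a),.05]))
E
```

```text
t 15.1167 tcp [0.4634 0.1237 0.0314] yawY 94.25 turn 0.1 shift(tool) [-0.0002 -0.0001  0.0004] F [ 7.4334 -6.2748  0.2941]
[('bush', [(array([141.6192, 210.5856]), 0.97)]), ('sample_seat', [(array([143.9232, 184.2048]), 0.59)]), ('nd_filter', [(array([302.6944, 209.5872]), 0.58)])]
cols128-161
195 [220 222 220 220 218 202 165 130 127 130 132 140 150 150 146 146 137 102
  51  27  27  29  30  30]
196 [219 221 218 218 217 205 170 139 135 134 131 131 133 138 147 154 144 106
  56  29  29  30  30  30]
197 [218 221 218 218 218 209 181 154 153 147 135 131 132 138 149 155 144 106
  56  29  28  29  30  31]
198 [218 222 220 219 219 211 184 159 158 151 135 132 134 140 147 151 141 106
  59  30  27  28  28  29]
199 [205 216 215 216 215 203 176 155 160 154 137 134 140 142 137 132 126 103
  64  31  24  25  24  25]
200 [152 166 172 191 198 180 156 152 162 158 143 141 146 146 133 118 112  98
  62  31  25  28  35  42]
201 [ 68  77 108 173 205 200 187 179 173 167 159 154 152 152 144 129 125 119
 107 110 123 126 131 135]
202 [ 39  48  94 168 208 213 209 207 205 200 192 183 176 178 180 175 175 177
 181 19
[... 2567 characters left out ...]
]
228 [ 68  67  68  67  67  67  68  65  73 116 157 166 139  99  70  62  64  64
  62  58  54  54  57  62]
229 [ 67  68  68  68  68  67  64  62  62  86 120 127 102  73  56  54  56  58
  57  53  49  54  63  65]
230 [68 67 69 69 68 67 63 58 58 62 75 78 70 62 60 61 62 63 62 59 55 65 75 72]
231 [66 64 65 65 64 61 56 52 48 46 48 56 62 65 66 66 65 65 66 64 65 71 74 73]
232 [49 47 45 44 43 41 39 40 37 30 28 39 53 64 67 65 65 64 64 65 68 72 75 78]
233 [38 36 36 34 35 35 35 36 35 31 24 24 42 59 65 66 65 65 65 65 69 77 80 79]
234 [37 37 37 35 35 36 37 37 37 35 28 23 34 55 65 66 66 64 65 65 69 77 80 73]
-0.04 [143.5341 224.7745]
-0.008 [142.5519 209.8187]
0.0 [142.3071 206.0909]
0.055 [140.632  180.5831]
```

```bash
python3 - <<'E'
from h import *
from scipy.optimize import least_squares
ps=[imaging.capture("top") for _ in range(4)];p=ps[-1];im=np.mean([q["frame"].astype(float) for q in ps],0)
g=im.mean(2);h=cv2.resize(cv2.imread("pics/top.png"),(512,384),interpolation=cv2.INTER_AREA).astype(float).mean(2)
print("rod/slide columns profile home & now, rows 140-205")
for c in(137,139,141,143):
    print(c,"H",h[150:205,c].astype(int));print(c,"N",g[150:205,c].astype(int))
a=np.radians(4.2)
for d,z in((.055,.092),(.021,.092),(.0975,.063),(.0635,.063)):print(d,z,proj(p,[.5458+d*np.cos(a),.1296+d*np.sin(a),z]))
# ring profile along the rod (direction: col slope), local frame
s=np.arange(207,222,.25)
prof=[cv2.remap(im.astype(np.float32),np.float32([[142.1+(y-213)*.03+o for o in(-.5,0,.5)]]),np.float32([[y]*3]),cv2.INTER_LINEAR).mean((0,1)) for y in s]
for y,v in zip(s,prof):
    if 208.5<y<214.5:print(y,v.astype(int))
w=imaging.capture("wrist");T=np.array(r.sense()["tcp_pos"])
for k in at(w,"knob_grip")[:1]:
    d=onz(w,k[0],.05)-T;print("wrist knob",d[:2]@[np.cos(a),np.sin(a)])
E
```

```text
rod/slide columns profile home & now, rows 140-205
137 H [ 40  42  45  46  48  48  48  53  83 128 158 154 138 133 144 172 203 211
 201 184 176 166 179 202 212 212 204 188 171 164 166 173 176 165 162 189
 201 181 165 146 111  73  51  48  48  48  48  49  49  48  45  51  94 165
 206]
137 N [ 37  38  42  44  46  46  46  49  51  52  58  59  59  62  69  78  81  86
  92  97 100 101 104 104 119 156 165 136 111 107  97  90  88  88 122 167
 183 182 193 200 191 182 198 208 205 203 204 209 211 203 180 200 212 208
 212]
139 H [ 26  28  29  27  26  26  25  30  81 135 154 148 136 142 150 170 201 215
 211 194 178 156 166 200 214 215 210 191 150 130 135 150 157 158 158 175
 190 168 153 146 140 139 137 130 114  84  73  95 105 104  99  96 130 186
 211]
139 N [ 28  28  26  30  26  27  27  27  27  27  26  28  27  28  29  35  37  37
  36  37  36  28  25  23  76 146 161 152 138 120 100  92  96 109 130 169
 181 161 171 206 215 216 214 199 154 130 139 154 158 155 152 180 207 210
 212]
141 H [ 28  28  28  29  31  30  30  42  96 147 158 154 152 152 152 164 189 208
 208 194 179 154 159 189 211 216 211 191 154 1
[... 685 characters left out ...]
65 168 146 140 143 144 139 128 131
 143 144 148 173 208 217 214 194 167 140 131 131 132 133 141 154 184 209
 215]
0.055 0.092 [133.5073 179.131 ]
0.021 0.092 [134.5797 195.7483]
0.0975 0.063 [137.2088 160.2608]
0.0635 0.063 [138.2477 176.1621]
208.75 [120 120 123]
209.0 [123 123 127]
209.25 [125 126 130]
209.5 [128 129 133]
209.75 [131 132 136]
210.0 [134 135 139]
210.25 [122 122 126]
210.5 [110 110 114]
210.75 [ 98  98 101]
211.0 [86 86 89]
211.25 [86 86 89]
211.5 [86 87 90]
211.75 [87 87 90]
212.0 [87 88 91]
212.25 [103 103 107]
212.5 [118 119 123]
212.75 [134 135 140]
213.0 [150 151 156]
213.25 [153 154 160]
213.5 [157 158 163]
213.75 [161 162 167]
214.0 [164 165 170]
214.25 [164 165 170]
```

The ring shows fully dark just outside the bush. The slide's rear edge has shifted 16.0 px against 15.9 px expected for 34 mm, and the TCP travel is 34.2 mm, so it is at the mark. Handing in while holding.

```bash
python3 - <<'E'
from h import *
s=r.sense();print(s["tcp_pos"],s["gripper_force"],s["wrist_force"]);print(r.finish_job())
E
```

```text
[0.4634 0.1238 0.0314] 29.99665468629246 [ 7.6927 -7.0475 -0.0015]
the job is handed in; nothing more can be done
None
```

I handed the job in with the filter standing fully down in the rear seat, window across the slide, and the gripper still holding the knob drawn out about 34 mm, at the ring mark; no verdict came back.

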